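# Park a bench vacuum pump just past its compression peak

### The arm

A 6-joint arm with a two-finger parallel gripper is mounted at the origin on the work surface. World frame = base frame: x ahead of the robot, y to its left, z up, the work surface at z = 0. Lengths are in m, angles in rad, forces in N, time in s.
With the tool pointing down it reaches from about 0.325 to 0.775 m from the base axis. Payload 5.5 kg.
Tool frame: the origin (TCP) lies midway between the tips of the shut fingers; the grasp point (between the pads) lies 19 mm behind it; z points along the fingers, y is the line along which they close (so a half turn about z gives the same grasp; the last joint's range is limited). The gripper opens to 85 mm and grips with 20 to 120 N. Pads are 22 mm wide; open, the fingers measure 114 mm over their backs; the gripper's body (76 mm by 85 mm) begins 54 mm behind the grasp point. The pads swing forward as they close: fully open they stand 13 mm farther back than shut.
Start: joints at [-1.31, 0.091, 1.231, -0, 1.82, -0.057], TCP at [0.187, -0.57, 0.198] pointing down, gripper open.
Joint ranges: [-2.87, 2.87], [-0.86, 2.18], [0.17, 2.46], [-1.51, 4.65], [0.06, 2.69], [-2.65, 2.65]. Speed limits (rad/s): [2.57, 2.57, 3.01, 3.14, 3.14, 3.14].

### API

Orientations are given as a rotation vector (axis times angle).
In Python, from station import env, cams gives the robot as it stands. The module is installed in compiled form; this text tells all that it offers.
- The arm moves only by the tool move_arm, never from a script. Its argument "moves" is a list of rows, each an object of numbers: "gripper": the gripper command: -1 is shut, 1 is fully open, values between are in proportion; "dx", "dy", "dz": the shift along the tool's x, y, z as a fraction of full scale; "rx", "ry", "rz": the turn, a rotation vector about the tool's x, y, z as a fraction of full scale. In form: [{"gripper": .., "dx": .., "dy": .., "dz": .., "rx": .., "ry": .., "rz": ..}, ...]. A call has 1 to 5 rows; each row is the pose to reach, as a shift and turn from the pose commanded when the call began, along the tool's axes at that moment, turning the shorter way round; what a row does not reach only later rows make up. Full scale, the value 1, is 0.15 m for a shift and 360 degrees for a turn. A row lasts 1/12 s, in which the tool goes at most 41.7 mm and 7.16 degrees, less where a joint would pass 70% of its speed; a pose out of reach is approached as far as the arm can. A call with a number of a shift or a turn outside -1 to 1 is refused whole. A call with a gripper value outside its range is refused whole. The fingers move at their own pace and stop on an object; the grip force is fixed at half the most. Time passes only in rows, so rows that repeat a pose let the fingers close. It gives the time, the measured TCP pose, the force, the opening and the grip force at its end, in the units of the state.
- env.get_obs(): the state, without advancing time (a new reading comes with each control period).
- cams.get_image(name): name is "side" or "top"; returns (picture, depth): 400x640x3 uint8, red, green, blue; 400x640 float32, m along the optical axis (not along the pixel's ray), 0 where there is no reading.
- cams.get_calibration(name): a dict with "intrinsics" (3x3 intrinsics, pixels), "k1" (the pictures are not rectified: a ray, as slopes to the right and down, at radius r is drawn at 1 + k1 r^2 times it, then the intrinsics apply), "R" (3x3) and "t" (3): a world point X has camera coordinates R X + t. Camera axes: x right, y down, z forward; pixel columns grow to the right and rows downward; lengths in m; the calibration is good to about 2 mm. A picture is of the moment at which its call begins. get_calibration takes no time and is no camera call.
- env.close_job(): hands the job in; it is judged then, once.
The state is a dict: "clock": time; "joint_positions": joint angles; "dq": joint speeds; "joint_efforts": joint torques, N m; "eef_pos": TCP position; "ee_rot": TCP orientation; "contact_force": force on the tool from outside, world axes, zero at the start; "torque": the same for the moment, N m; "opening": opening from 0.0 (shut) to 1.0 (fully open); "finger_force": force on a finger pad.
Only numpy, scipy, OpenCV 4.12 (cv2) and the standard library are available. Lean on these libraries where they do the work, as an engineer would, in place of code of your own. Each camera call takes 0.05 s, during which the arm holds its last target. There are 200 camera calls.

### The job

Turn the pump's flywheel clockwise by its handle until you feel the compression resistance peak, ease it over without letting it spring away, and stop just past it: where the handle has gone light again, no more than about 25 degrees further. Let go, then push the brake gently but fully against the wheel's rim so that it stays parked there. Leave the other things on the bench alone.

Things in the scene. Friction and masses are not known exactly. Their poses are not given: they have to be found in the camera images.
- pump: The pump, fixed to the bench: a white housing 210 mm (x) by 310 mm (y), deck 85 mm above the bench, with a plain steel flywheel lying flat on top: 160 mm in diameter, 95 to 111 mm above the bench. Origin on the bench under the wheel's vertical axis, z up; -x is the pump's front; the brake is on its -y side. A piston with a spring-like compression stroke is hidden inside.
- hub (a point): Centre of the top of the flywheel's hub (52 mm in diameter), on the turning axis, 121 mm above the bench. Its frame turns with the wheel: the handle lies along its -x. The hidden piston resists from 0.47 rad before its dead point, most some 0.3 rad before it, nothing at it; then it drives the wheel forward nearly as hard and lets go 0.47 rad past it. Beyond, the wheel rests by itself.
- handle (a point): Upright black round handle on the flywheel, 22 mm in diameter, 57 mm tall (112 to 169 mm above the bench), 62 mm from the wheel's axis; the point is on its centre line, 145 mm above the bench. It spins freely on its spindle, so a gripper can hold it and carry it round without turning itself. All else near its path is lower than 126 mm.
- flywheel (a joint): Angle of the flywheel (rad), growing clockwise seen from above; at 0 the handle lies towards the pump's -x. Starts between -0.35 and 0.3. Bearing friction is about 1 N at the handle; the compression stroke takes up to about 10 N there, then drives forward with about 8 N: let go there, the wheel runs away. The one dead point lies somewhere between 1.1 and 2.05, hidden: it must be felt.
- brake_tab (a point): Middle of the outer (pump -y) face of the brake's grey thumb tab, 113 mm above the bench: an upright plate 36 mm wide (along pump x), 8 mm thick, 93 to 125 mm above the bench, open to be pushed from outside. With the brake off this face is 134 mm from the wheel's axis, with 66 mm of free deck outside it. Frame along the pump's axes.
- brake (a joint): Travel of the brake (m): 0 is off, growing as it slides along pump +y towards the wheel. It starts between 0 and 0.004; its rubber pad meets the rim at 0.014, felt as a firm stop. The slide needs about 4 N to move and stays where it is left.
- bottle_a: Bystander: white bottle, 48 mm in diameter, 85 mm tall, origin under its centre.
- bottle_b: Bystander: a like white bottle.
- tipbox: Bystander: box of pipette tips, 85 by 120 mm, 70 mm tall, origin under its centre.
- coldblock: Bystander: flat block, 90 by 130 mm, 18 mm tall, origin under its centre.
- tuberack: Bystander: tube rack, 70 by 110 mm, about 42 mm tall, origin under its centre.
- spanner: Bystander: steel wrench, 140 mm long, lying flat in front of the pump.

How it is judged:
By the outcome, as a careful person would: the job done as asked, in the order asked, and still so for the second after the job is handed in, with the robot touching nothing.
It also fails if it takes over 69 s, if anything falls off the work surface, if the arm or the gripper's body presses on something with over 40 N, if the wrist force passes 120 N, or if a joint passes its speed limit or range.

## Working session

There is one attempt and no reset: what is moved stays moved. The work goes in short steps, Python scripts to look and compute and a tool call to move; the robot and the scene stay as the last step left them, time stands still between calls to the robot, and variables do not carry over. Pictures are saved under pics/ and viewed, at most 10 in all, crops included, and the job is handed in when it is done.

Besides the shell and the picture viewer there is one more tool, called after "Request:" by a JSON object that holds its "method" and its "body", one argument or row to a line. move_arm: Moves the arm, as the interface text tells. Its arguments: {"type":"object","properties":{"moves":{"type":"array","items":{"type":"object","properties":{"gripper":{"type":"number"},"dx":{"type":"number","minimum":-1,"maximum":1},"dy":{"type":"number","minimum":-1,"maximum":1},"dz":{"type":"number","minimum":-1,"maximum":1},"rx":{"type":"number","minimum":-1,"maximum":1},"ry":{"type":"number","minimum":-1,"maximum":1},"rz":{"type":"number","minimum":-1,"maximum":1}}}}},"required":["moves"]}

```bash
mkdir -p pics
cat > h.py <<'E'
import numpy as np, cv2
from station import env, cams
def look(n):
    im,d=cams.get_image(n); return im,d,cams.get_calibration(n)
def unray(c,uv):
    K=np.array(c['intrinsics']); uv=np.atleast_2d(np.array(uv,float))
    D=np.array([c['k1'],0,0,0,0],float)
    return cv2.undistortPoints(uv[:,None],K,D)[:,0]
def plane(c,uv,z):
    R=np.array(c['R']);t=np.array(c['t']);s=unray(c,uv)
    r=np.c_[s,np.ones(len(s))]@R; o=-R.T@t
    return o+r*((z-o[2])/r[:,2])[:,None]
def pts(c,d):
    h,w=d.shape; vv,uu=np.mgrid[:h,:w]
    s=unray(c,np.c_[uu.ravel(),vv.ravel()]); R=np.array(c['R'])
    return ((np.c_[s,np.ones(len(s))]*d.ravel()[:,None]-np.array(c['t']))@R).reshape(h,w,3)
def save(im,f): cv2.imwrite('pics/'+f,im[...,::-1])
E
python3 - <<'E'
from h import *
for n in('top','side'):
    im,d,c=look(n); save(im,n+'0.png'); print(n,-np.array(c['R']).T@c['t'],np.round(c['R'],2).tolist())
o=env.get_obs(); print(o['clock'],o['eef_pos'],o['ee_rot'],o['contact_force'])
E
```

```text
top [0.32556936 0.04185046 1.30884005] [[0.02, -1.0, 0.0], [-0.98, -0.02, -0.17], [0.17, -0.0, -0.98]]
side [-0.11116937  0.66428514  0.62327233] [[-0.69, -0.72, -0.03], [-0.34, 0.35, -0.87], [0.64, -0.59, -0.48]]
0.1 [ 0.1874     -0.56966148  0.1966301 ] [-3.10024579e+00 -4.96775401e-01  2.69743328e-04] [ 0.30292509  0.1946895  -0.88576653]
```

View pics/top0.png

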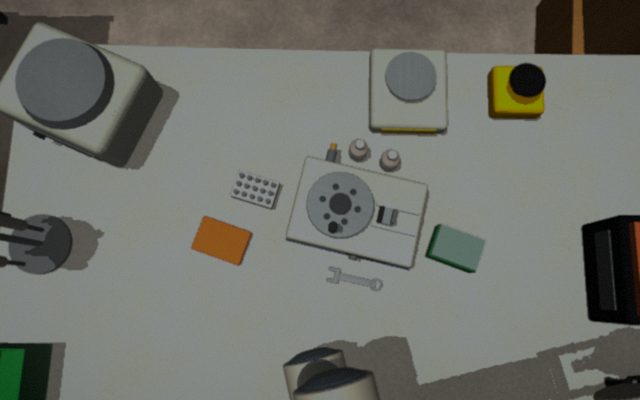

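View pics/side0.png

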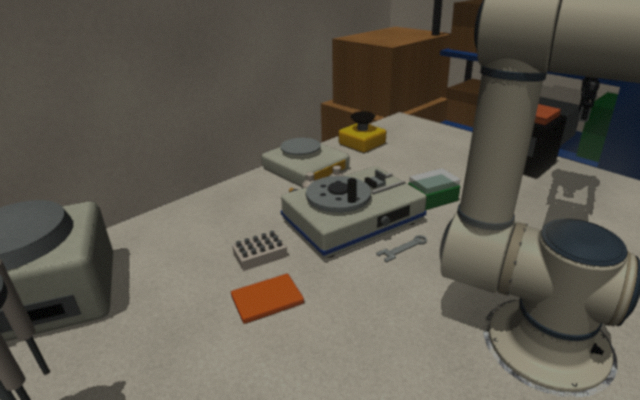

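The top view shows the flywheel at about (340,204), its handle at (333,228) and the brake tab near (388,215). The spanner is at (355,279), in front of the pump. Next I measure these.

Run:
```python
from h import *
im,d,c=look('top'); P=pts(c,d)
np.set_printoptions(precision=4,suppress=True)
sub=np.zeros(d.shape,bool); sub[145:275,275:435]=1
z=P[...,2]
m=sub&(z>.078)&(z<.18)&(d>0)
xy=P[m][:,:2].astype(np.float32)
n,l,s,ce=cv2.connectedComponentsWithStats(m.astype(np.uint8)); k=1+np.argmax(s[1:,4]); m=l==k
mm=m&(z<.2); print('rect',cv2.minAreaRect((P[mm][:,:2]*1000).astype(np.float32)))
w=sub&(abs(z-.111)<.006); n,l,s,ce=cv2.connectedComponentsWithStats(w.astype(np.uint8)); k=1+np.argmax(s[1:,4]);w=l==k
print('wheel',cv2.minEnclosingCircle((P[w][:,:2]*1000).astype(np.float32)),np.median(z[w]))
ct=max(cv2.findContours(w.astype(np.uint8),0,1)[0],key=cv2.contourArea)[:,0]
print('ell',cv2.fitEllipse((plane(c,ct,.111)[:,:2]*1000).astype(np.float32)))
hd=sub&(z>.14)&(z<.18); print('handle',hd.sum(),P[hd].mean(0),np.argwhere(hd).mean(0))
hu=sub&(z>.117)&(z<.135); n,l,s,ce=cv2.connectedComponentsWithStats(hu.astype(np.uint8))
for i in range(1,n):
    if s[i,4]>8: q=P[l==i]; print(s[i],q.mean(0),q.min(0),q.max(0))
save(cv2.resize(im[145:275,270:440],None,fx=4.5,fy=4.5,interpolation=2),'crop.png')
```

```text
rect ((527.421630859375, -47.45536804199219), (308.93475341796875, 211.28167724609375), 77.67003631591797)
wheel ((538.3328247070312, -3.8069677352905273), 79.94647979736328) 0.11119652451422067
ell ((537.686279296875, -3.9731502532958984), (156.52630615234375, 157.09169006347656), 98.56583404541016)
handle 85 [0.4771 0.013  0.1656] [226.4706 332.5529]
[329 193  22  22 365] [ 0.538  -0.004   0.1211] [ 0.5128 -0.0284  0.117 ] [0.5633 0.0212 0.1283]
[391 209   6  15  56] [ 0.5102 -0.1295  0.1248] [ 0.4938 -0.1358  0.1194] [ 0.5272 -0.1233  0.1299]
```

View pics/crop.png

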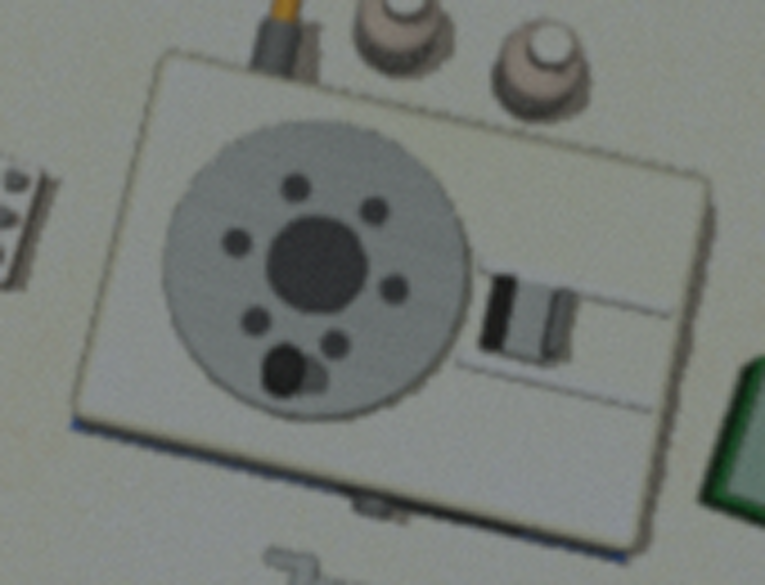

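The geometry checks out: the wheel is 160 mm across at (0.538,-0.004), the pump's yaw is -12.3°, the handle is at radius 63 mm and about 0.06 rad, and the tab is at pump (0,-0.129). I'll align the tool with the pump axes and go above the handle.

Request:
{"method": "move_arm", "body": {
  "moves": [
    {"gripper": 1, "dx": 0.763, "dy": -0.772, "rz": 0.085},
    {"gripper": 1, "dx": 0.763, "dy": -0.772, "rz": 0.085},
    {"gripper": 1, "dx": 0.763, "dy": -0.772, "rz": 0.085},
    {"gripper": 1, "dx": 0.763, "dy": -0.772, "rz": 0.085},
    {"gripper": 1, "dx": 0.763, "dy": -0.772, "rz": 0.085}
  ]
}}

```text
$.moves[0]: bad value
```

Request:
{"method": "move_arm", "body": {
  "moves": [
    {"gripper": 1, "dx": 0.2, "dy": -0.79},
    {"gripper": 1, "dx": 0.2, "dy": -0.79},
    {"gripper": 1, "dx": 0.2, "dy": -0.79},
    {"gripper": 1, "dx": 0.2, "dy": -0.79}
  ]
}}

```text
$.moves[0]: bad value
```

Request:
{"method": "move_arm", "body": {
  "moves": [
    {"gripper": 1, "dx": 0.2, "dy": -0.79},
    {"gripper": 1, "dx": 0.2, "dy": -0.79},
    {"gripper": 1, "dx": 0.2, "dy": -0.79},
    {"gripper": 1, "dx": 0.2, "dy": -0.79}
  ]
}}

```text
$.moves[0]: bad value
```

Request:
{"method": "move_arm", "body": {
  "moves": [
    {"gripper": 1, "dx": 0.2, "dy": -0.79},
    {"gripper": 1, "dx": 0.2, "dy": -0.79},
    {"gripper": 1, "dx": 0.2, "dy": -0.79},
    {"gripper": 1, "dx": 0.2, "dy": -0.79},
    {"gripper": 1, "dx": 0.2, "dy": -0.79}
  ]
}}

```text
$.moves[0]: bad value
```

Every call was refused, possibly because each row needs all seven keys. I'll retry one call that way.

Request:
{"method": "move_arm", "body": {
  "moves": [
    {"gripper": 1, "dx": 0.763, "dy": -0.772, "dz": 0, "rx": 0, "ry": 0, "rz": 0.085},
    {"gripper": 1, "dx": 0.763, "dy": -0.772, "dz": 0, "rx": 0, "ry": 0, "rz": 0.085},
    {"gripper": 1, "dx": 0.763, "dy": -0.772, "dz": 0, "rx": 0, "ry": 0, "rz": 0.085},
    {"gripper": 1, "dx": 0.763, "dy": -0.772, "dz": 0, "rx": 0, "ry": 0, "rz": 0.085},
    {"gripper": 1, "dx": 0.763, "dy": -0.772, "dz": 0, "rx": 0, "ry": 0, "rz": 0.085}
  ]
}}

```text
clock: 0.57
eef_pos: [0.2627, -0.4195, 0.1983]
ee_rot: [-3.121, 0.343, -0.003]
contact_force: [0.3, -0.2, -0.5]
opening: 1.004
finger_force: 0.0
```

Request:
{"method": "move_arm", "body": {
  "moves": [
    {"gripper": 1, "dx": 0.2, "dy": -0.79, "dz": 0, "rx": 0, "ry": 0, "rz": 0},
    {"gripper": 1, "dx": 0.2, "dy": -0.79, "dz": 0, "rx": 0, "ry": 0, "rz": 0},
    {"gripper": 1, "dx": 0.2, "dy": -0.79, "dz": 0, "rx": 0, "ry": 0, "rz": 0},
    {"gripper": 1, "dx": 0.2, "dy": -0.79, "dz": 0, "rx": 0, "ry": 0, "rz": 0}
  ]
}}

```text
clock: 0.9
eef_pos: [0.3173, -0.31, 0.1982]
ee_rot: [-3.122, 0.329, -0.003]
contact_force: [-1.6, -0.3, 0.0]
opening: 0.998
finger_force: 0.0
```

Request:
{"method": "move_arm", "body": {
  "moves": [
    {"gripper": 1, "dx": 0.2, "dy": -0.79, "dz": 0, "rx": 0, "ry": 0, "rz": 0},
    {"gripper": 1, "dx": 0.2, "dy": -0.79, "dz": 0, "rx": 0, "ry": 0, "rz": 0},
    {"gripper": 1, "dx": 0.2, "dy": -0.79, "dz": 0, "rx": 0, "ry": 0, "rz": 0},
    {"gripper": 1, "dx": 0.2, "dy": -0.79, "dz": 0, "rx": 0, "ry": 0, "rz": 0}
  ]
}}

```text
clock: 1.23
eef_pos: [0.3717, -0.2004, 0.1978]
ee_rot: [-3.122, 0.327, -0.002]
contact_force: [-0.3, -0.6, -0.0]
opening: 0.999
finger_force: 0.0
```

Request:
{"method": "move_arm", "body": {
  "moves": [
    {"gripper": 1, "dx": 0.2, "dy": -0.79, "dz": 0, "rx": 0, "ry": 0, "rz": 0},
    {"gripper": 1, "dx": 0.2, "dy": -0.79, "dz": 0, "rx": 0, "ry": 0, "rz": 0},
    {"gripper": 1, "dx": 0.2, "dy": -0.79, "dz": 0, "rx": 0, "ry": 0, "rz": 0},
    {"gripper": 1, "dx": 0.2, "dy": -0.79, "dz": 0, "rx": 0, "ry": 0, "rz": 0}
  ]
}}

```text
clock: 1.57
eef_pos: [0.426, -0.0913, 0.1973]
ee_rot: [-3.122, 0.328, -0.0]
contact_force: [0.9, -0.0, -0.4]
opening: 1.001
finger_force: 0.0
```

Request:
{"method": "move_arm", "body": {
  "moves": [
    {"gripper": 1, "dx": 0.2, "dy": -0.79, "dz": 0, "rx": 0, "ry": 0, "rz": 0},
    {"gripper": 1, "dx": 0.2, "dy": -0.79, "dz": 0, "rx": 0, "ry": 0, "rz": 0},
    {"gripper": 1, "dx": 0.2, "dy": -0.79, "dz": 0, "rx": 0, "ry": 0, "rz": 0},
    {"gripper": 1, "dx": 0.2, "dy": -0.79, "dz": 0, "rx": 0, "ry": 0, "rz": 0},
    {"gripper": 1, "dx": 0.2, "dy": -0.79, "dz": 0, "rx": 0, "ry": 0, "rz": 0}
  ]
}}

```text
clock: 1.98
eef_pos: [0.4791, 0.0138, 0.1969]
ee_rot: [3.123, -0.334, -0.003]
contact_force: [-0.2, -0.8, -1.1]
opening: 1.002
finger_force: 0.0
```

Run:
```python
from h import *
from scipy.spatial.transform import Rotation as Ro
im,d,c=look('side')
o=env.get_obs(); R=Ro.from_rotvec(o['ee_rot']).as_matrix(); print(o['clock'],o['eef_pos'],R.round(3).tolist(),o['contact_force'])
print('handle in tool axes mm',1000*R.T@(np.array([.4771,.013,.131])-o['eef_pos']))
save(cv2.resize(im[100:280,240:480],None,fx=3,fy=3),'s1.png')
```

```text
2.0333 [0.47887008 0.01264483 0.19715409] [[0.977, -0.213, -0.001], [-0.213, -0.977, -0.001], [-0.001, 0.001, -1.0]] [-0.29106677  0.19498144 -0.71371562]
handle in tool axes mm [-1.72807556e+00 -3.34964700e-02  6.61561488e+01]
```

View pics/s1.png

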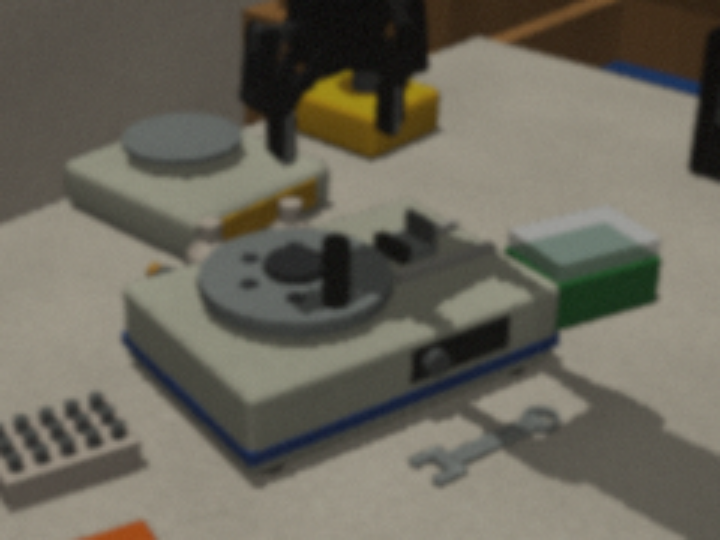

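The open fingers, at crop (285,140) and (390,115), straddle the upright handle at (335,270). I'll descend and close.

Request:
{"method": "move_arm", "body": {
  "moves": [
    {"gripper": 1, "dx": -0.011, "dy": 0, "dz": 0.15, "rx": 0, "ry": 0, "rz": 0},
    {"gripper": 1, "dx": -0.011, "dy": 0, "dz": 0.3, "rx": 0, "ry": 0, "rz": 0},
    {"gripper": 1, "dx": -0.011, "dy": 0, "dz": 0.44, "rx": 0, "ry": 0, "rz": 0},
    {"gripper": 1, "dx": -0.011, "dy": 0, "dz": 0.44, "rx": 0, "ry": 0, "rz": 0},
    {"gripper": 1, "dx": -0.011, "dy": 0, "dz": 0.44, "rx": 0, "ry": 0, "rz": 0}
  ]
}}

```text
clock: 2.45
eef_pos: [0.4764, 0.0118, 0.131]
ee_rot: [3.122, -0.342, -0.004]
contact_force: [1.0, -0.1, 0.4]
opening: 1.002
finger_force: 0.0
```

Request:
{"method": "move_arm", "body": {
  "moves": [
    {"gripper": -1, "dx": 0, "dy": 0, "dz": 0, "rx": 0, "ry": 0, "rz": 0},
    {"gripper": -1, "dx": 0, "dy": 0, "dz": 0, "rx": 0, "ry": 0, "rz": 0},
    {"gripper": -1, "dx": 0, "dy": 0, "dz": 0, "rx": 0, "ry": 0, "rz": 0},
    {"gripper": -1, "dx": 0, "dy": 0, "dz": 0, "rx": 0, "ry": 0, "rz": 0},
    {"gripper": -1, "dx": 0, "dy": 0, "dz": 0, "rx": 0, "ry": 0, "rz": 0}
  ]
}}

```text
clock: 2.87
eef_pos: [0.4777, 0.0133, 0.1325]
ee_rot: [-3.123, 0.339, -0.002]
contact_force: [-0.6, -0.1, -1.2]
opening: 0.294
finger_force: 0.0
```

Request:
{"method": "move_arm", "body": {
  "moves": [
    {"gripper": -1, "dx": 0, "dy": 0, "dz": 0, "rx": 0, "ry": 0, "rz": 0},
    {"gripper": -1, "dx": 0, "dy": 0, "dz": 0, "rx": 0, "ry": 0, "rz": 0},
    {"gripper": -1, "dx": 0, "dy": 0, "dz": 0, "rx": 0, "ry": 0, "rz": 0},
    {"gripper": -1, "dx": 0, "dy": 0, "dz": 0, "rx": 0, "ry": 0, "rz": 0},
    {"gripper": -1, "dx": 0, "dy": 0, "dz": 0, "rx": 0, "ry": 0, "rz": 0}
  ]
}}

```text
clock: 3.28
eef_pos: [0.4792, 0.0132, 0.1353]
ee_rot: [-3.123, 0.339, -0.011]
contact_force: [0.0, -1.1, 11.3]
opening: 0.0
finger_force: 5.8
```

```bash
cat >> h.py <<'E'
H=np.array([.538,-.004]); X=np.array([.9769,-.2136]); Y=np.array([.2136,.9769])
def st():
    o=env.get_obs(); r=np.array(o['eef_pos'])[:2]-H; x,y=r@X,r@Y; th=np.arctan2(y,-x)
    f=np.array(o['contact_force'])[:2]; fx,fy=f@X,f@Y
    ft=fx*np.sin(th)+fy*np.cos(th); fr=-fx*np.cos(th)+fy*np.sin(th)
    print('t %.2f th %.3f r %.1f Ftan %.1f Frad %.1f z %.3f'%(o['clock'],th,1000*np.hypot(x,y),ft,fr,o['eef_pos'][2]),np.round([1000*x,1000*y],1),np.round(o['contact_force'],1))
E
python3 -c "
from h import *
st()"
```

```text
t 3.28 th 0.069 r 61.3 Ftan -1.0 Frad -0.3 z 0.135 [-61.1   4.2] [ 0.  -1.1 11.3]
```

The fingers shut fully (opening 0) with 11 N upward, so they aren't holding the handle as expected. I'll look.

Run:
```python
from h import *
im,d,c=look('side')
im2,d2,c2=look('top')
a=cv2.resize(im[110:260,280:440],None,fx=3,fy=3); b=cv2.resize(im2[150:260,280:400],(450,413))
o=np.zeros((450,480+450,3),np.uint8); o[:,:480]=a; o[:413,480:]=b
save(cv2.resize(o,(800,387)),'s2.png'); st(); print(env.get_obs()['finger_force'],env.get_obs()['opening'],env.get_obs()['ee_rot'])
```

```text
t 3.38 th 0.069 r 61.3 Ftan -0.9 Frad -0.2 z 0.135 [-61.1   4.2] [-0.1 -0.9 11. ]
5.783207747560937 0.002126047466394602 [-3.12321773  0.33889118 -0.01081768]
```

View pics/s2.png

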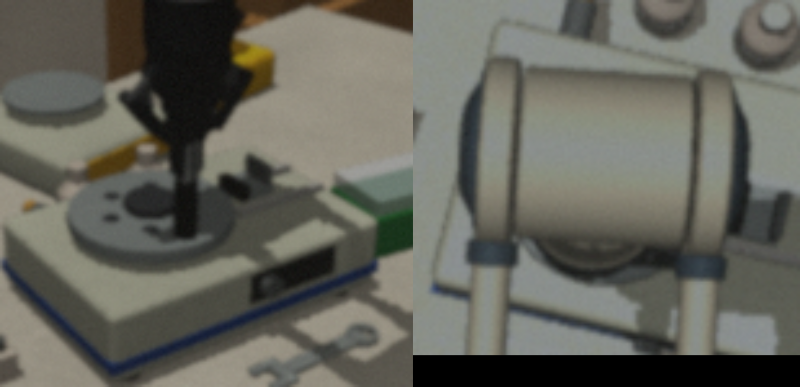

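The shut fingers sit directly above or behind the handle (crop (185,180)). I'll check with depth.

Run:
```python
from h import *
np.set_printoptions(precision=4,suppress=True)
im,d,c=look('side'); P=pts(c,d)
r=P[...,:2]-H; X_=r@X;Y_=r@Y;Z=P[...,2]
m=(np.hypot(X_+.061,Y_-.004)<.035)&(Z>.114)&(Z<.28)&(d>0)
for z in np.arange(.115,.28,.008):
    k=m&(abs(Z-z)<.004)
    if k.sum(): print('%.3f'%z,k.sum(),'x %.1f..%.1f y %.1f..%.1f'%tuple(1000*np.array([X_[k].min(),X_[k].max(),Y_[k].min(),Y_[k].max()])),'med',1000*np.median(X_[k]),1000*np.median(Y_[k]),np.median(im[k],0))
R=np.array(c['R']);print('cam dir in pump',(-R.T@c['t'])[:2]@np.c_[X,Y])
```

```text
0.115 23 x -70.3..-45.1 y -17.0..18.7 med -66.7475091178425 11.85680333623521 [29. 29. 27.]
0.123 26 x -71.8..-58.7 y -1.2..17.1 med -66.72009405355497 11.7283002790925 [18.5 19.  17.5]
0.131 24 x -70.3..-56.4 y 0.3..17.1 med -66.25085032732427 12.642097435142784 [19.5 19.5 17.5]
0.139 27 x -70.2..-57.4 y 1.5..17.1 med -67.45417253762353 11.286021870480573 [18. 18. 17.]
0.147 32 x -71.5..-55.9 y 0.1..17.4 med -66.65212265958057 12.011684715373756 [19. 19. 17.]
0.155 28 x -72.3..-54.7 y -4.1..17.4 med -65.72592378883765 9.564779034162155 [19. 19. 18.]
0.163 34 x -70.6..-56.7 y -4.1..17.5 med -66.87655071002189 11.42128447486588 [20.5 21.  19. ]
0.171 28 x -71.3..-51.2 y -7.0..15.8 med -66.13763778324855 11.076765331504875 [40.  40.5 37.5]
0.179 32 x -71.7..-53.9 y -7.9..19.4 med -68.073385612341 11.06537221961323 [45. 46. 42.]
0.187 42 x -73.4..-53.7 y -9.3..21.0 med -66.90047997972704 12.642139040958675 [40.  40.  38.5]
0.195 46 x -72.6..-52.0 y -7.1..20.7 med -66.99672354585634 12.41997307802832 [39.  39.  36.5]
0.203 44 x -73.9..-52.0 y -7.5..21.4 med -67.27158374665198 12.66549980
[... 203 characters left out ...]
19. 18.]
0.227 87 x -75.1..-47.3 y -29.2..37.9 med -70.79134706570939 10.687901579728322 [20. 19. 18.]
0.235 74 x -79.0..-44.9 y -28.8..36.9 med -71.25903042442998 11.822003359450294 [19. 19. 17.]
0.243 69 x -79.1..-45.1 y -30.7..27.6 med -74.33756420073934 1.4781035756170247 [18. 18. 17.]
0.251 69 x -79.8..-56.1 y -20.3..33.5 med -74.19215680566644 16.519278435771188 [18. 17. 17.]
0.259 72 x -80.5..-54.2 y -30.5..37.0 med -73.81611691916167 12.512528604251168 [18. 18. 16.]
0.267 85 x -82.2..-68.7 y -26.9..36.7 med -73.15413008247357 6.224624244101598 [18. 17. 16.]
0.275 109 x -82.1..-69.2 y -29.6..37.8 med -72.23008149261462 3.2198480423854576 [18. 17. 16.]
cam dir in pump [-0.2505  0.6252]
```

Request:
{"method": "move_arm", "body": {
  "moves": [
    {"gripper": -1, "dx": 0, "dy": 0, "dz": -0.15, "rx": 0, "ry": 0, "rz": 0},
    {"gripper": -1, "dx": 0, "dy": 0, "dz": -0.35, "rx": 0, "ry": 0, "rz": 0},
    {"gripper": -1, "dx": 0, "dy": 0, "dz": -0.35, "rx": 0, "ry": 0, "rz": 0},
    {"gripper": -1, "dx": 0, "dy": 0, "dz": -0.35, "rx": 0, "ry": 0, "rz": 0}
  ]
}}

```text
clock: 3.77
eef_pos: [0.4784, 0.0134, 0.1866]
ee_rot: [-3.123, 0.339, -0.007]
contact_force: [0.1, 0.3, 0.6]
opening: 0.004
finger_force: 0.0
```

Run:
```python
from h import *
im,d,c=look('side'); P=pts(c,d)
r=P[...,:2]-H; X_=r@X;Y_=r@Y;Z=P[...,2]
m=(np.hypot(X_+.061,Y_-.004)<.09)&(Z>.114)&(Z<.32)&(d>0)
for z in np.arange(.120,.32,.008):
    k=m&(abs(Z-z)<.004)
    if k.sum(): print('%.3f'%z,k.sum(),'x %.1f..%.1f y %.1f..%.1f'%tuple(1000*np.array([X_[k].min(),X_[k].max(),Y_[k].min(),Y_[k].max()])),np.median(im[k],0))
save(cv2.resize(im[80:240,280:440],None,fx=3,fy=3),'s3.png'); st(); print(env.get_obs()['opening'])
```

```text
0.120 217 x -70.6..28.1 y -23.3..28.8 [40. 41. 41.]
0.128 30 x -69.8..-0.9 y -1.9..16.8 [23. 22. 20.]
0.136 26 x -70.7..-56.0 y 1.5..16.7 [20.  20.5 18. ]
0.144 30 x -70.4..-54.7 y 0.8..16.5 [20.  19.  17.5]
0.152 28 x -70.7..-54.6 y -4.3..17.1 [20.5 20.  18. ]
0.160 32 x -70.3..-56.2 y -3.2..16.4 [21.  20.5 17.5]
0.168 45 x -70.3..-49.8 y -3.1..17.2 [24. 25. 22.]
0.224 21 x -72.4..-50.4 y -0.4..17.4 [68. 67. 62.]
0.232 42 x -74.1..-53.5 y -6.3..20.3 [45.  44.5 42. ]
0.240 50 x -73.1..-52.2 y -6.6..20.0 [41.5 41.  38.5]
0.248 46 x -74.4..-52.8 y -7.6..21.3 [40.5 39.5 37. ]
0.256 42 x -73.7..-55.4 y -7.7..19.6 [32.  31.  27.5]
0.264 50 x -75.8..-65.5 y -20.8..32.2 [21.5 20.5 17. ]
0.272 112 x -76.7..-49.7 y -33.6..41.1 [20. 19. 17.]
0.280 115 x -75.2..-45.8 y -37.7..48.6 [20. 19. 17.]
0.288 138 x -79.8..-42.7 y -41.0..55.3 [19. 18. 16.]
0.296 140 x -80.3..-45.6 y -46.6..61.7 [19. 18. 17.]
0.304 160 x -80.2..-48.3 y -55.3..67.5 [19. 18. 17.]
0.312 201 x -82.1..-47.3 y -54.9..68.5 [21. 20. 18.]
t 3.82 th 0.066 r 62.8 Ftan -0.2 Frad 0.1 z 0.185 [-62.6   4.2] [-0.1 -0.2 -0.3]
-0.0012424136927633093
```

View pics/s3.png

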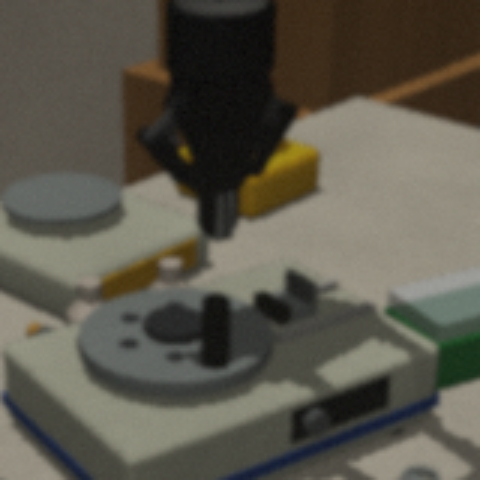

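The shut tips are really at z≈0.221 while the readout says 0.185, so the true tip is about 35 mm higher than reported; xy agrees. I'll correct for that by opening, descending to a reported z of about 0.097 and closing.

Request:
{"method": "move_arm", "body": {
  "moves": [
    {"gripper": 1, "dx": 0, "dy": 0, "dz": 0, "rx": 0, "ry": 0, "rz": 0},
    {"gripper": 1, "dx": 0, "dy": 0, "dz": 0, "rx": 0, "ry": 0, "rz": 0},
    {"gripper": 1, "dx": 0, "dy": 0, "dz": 0, "rx": 0, "ry": 0, "rz": 0},
    {"gripper": 1, "dx": 0, "dy": 0, "dz": 0, "rx": 0, "ry": 0, "rz": 0},
    {"gripper": 1, "dx": 0, "dy": 0, "dz": 0, "rx": 0, "ry": 0, "rz": 0}
  ]
}}

```text
clock: 4.23
eef_pos: [0.4771, 0.0134, 0.1836]
ee_rot: [3.123, -0.339, -0.002]
contact_force: [0.2, 0.3, 0.2]
opening: 0.708
finger_force: 0.0
```

Request:
{"method": "move_arm", "body": {
  "moves": [
    {"gripper": 1, "dx": 0, "dy": 0, "dz": 0.2, "rx": 0, "ry": 0, "rz": 0},
    {"gripper": 1, "dx": 0, "dy": 0, "dz": 0.3, "rx": 0, "ry": 0, "rz": 0},
    {"gripper": 1, "dx": 0, "dy": 0, "dz": 0.4, "rx": 0, "ry": 0, "rz": 0},
    {"gripper": 1, "dx": 0, "dy": 0, "dz": 0.5, "rx": 0, "ry": 0, "rz": 0},
    {"gripper": 1, "dx": 0, "dy": 0, "dz": 0.57, "rx": 0, "ry": 0, "rz": 0}
  ]
}}

```text
clock: 4.65
eef_pos: [0.4767, 0.0134, 0.0969]
ee_rot: [3.123, -0.339, -0.003]
contact_force: [-0.4, -0.4, -0.4]
opening: 0.999
finger_force: 0.0
```

Request:
{"method": "move_arm", "body": {
  "moves": [
    {"gripper": -1, "dx": 0, "dy": 0, "dz": 0, "rx": 0, "ry": 0, "rz": 0},
    {"gripper": -1, "dx": 0, "dy": 0, "dz": 0, "rx": 0, "ry": 0, "rz": 0},
    {"gripper": -1, "dx": 0, "dy": 0, "dz": 0, "rx": 0, "ry": 0, "rz": 0},
    {"gripper": -1, "dx": 0, "dy": 0, "dz": 0, "rx": 0, "ry": 0, "rz": 0},
    {"gripper": -1, "dx": 0, "dy": 0, "dz": 0, "rx": 0, "ry": 0, "rz": 0}
  ]
}}

```text
clock: 5.07
eef_pos: [0.4779, 0.0133, 0.0999]
ee_rot: [-3.123, 0.339, -0.003]
contact_force: [0.2, 0.7, -0.7]
opening: 0.296
finger_force: 0.0
```

Request:
{"method": "move_arm", "body": {
  "moves": [
    {"gripper": -1, "dx": 0, "dy": 0, "dz": 0, "rx": 0, "ry": 0, "rz": 0},
    {"gripper": -1, "dx": 0, "dy": 0, "dz": 0, "rx": 0, "ry": 0, "rz": 0},
    {"gripper": -1, "dx": 0, "dy": 0, "dz": 0, "rx": 0, "ry": 0, "rz": 0},
    {"gripper": -1, "dx": 0, "dy": 0, "dz": 0, "rx": 0, "ry": 0, "rz": 0}
  ]
}}

```text
clock: 5.4
eef_pos: [0.478, 0.0133, 0.1]
ee_rot: [-3.123, 0.339, -0.003]
contact_force: [-0.5, 0.9, 5.4]
opening: 0.234
finger_force: 58.9
```

```bash
python3 -c "
from h import *
st()"
```

```text
t 5.40 th 0.066 r 62.5 Ftan 0.7 Frad 0.7 z 0.100 [-62.4   4.1] [-0.5  0.9  5.4]
```

Held: opening 0.234 and 59 N on the finger. Next, a table of arc steps in move units.

Run:
```python
import numpy as np
p=lambda t:np.array([-np.cos(t),-np.sin(t)])*62.3/150
t=.066
for n,s in [(5,.05)]*2+[(2,.05)]*22:
    print('%.3f'%t,*['(%.3f %.3f)'%tuple(p(t+s*(i+1))-p(t)) for i in range(n)]); t+=n*s
```

```text
0.066 (0.002 -0.021) (0.005 -0.041) (0.009 -0.062) (0.014 -0.082) (0.020 -0.102)
0.316 (0.007 -0.020) (0.015 -0.039) (0.024 -0.058) (0.034 -0.076) (0.044 -0.094)
0.566 (0.012 -0.017) (0.024 -0.034)
0.666 (0.013 -0.016) (0.027 -0.031)
0.766 (0.015 -0.015) (0.030 -0.028)
0.866 (0.016 -0.013) (0.033 -0.025)
0.966 (0.017 -0.011) (0.035 -0.022)
1.066 (0.018 -0.010) (0.037 -0.018)
1.166 (0.019 -0.008) (0.039 -0.014)
1.266 (0.020 -0.006) (0.040 -0.010)
1.366 (0.020 -0.004) (0.041 -0.006)
1.466 (0.021 -0.002) (0.041 -0.002)
1.566 (0.021 0.000) (0.041 0.002)
1.666 (0.021 0.002) (0.041 0.006)
1.766 (0.020 0.005) (0.040 0.010)
1.866 (0.020 0.007) (0.039 0.014)
1.966 (0.019 0.008) (0.037 0.018)
2.066 (0.018 0.010) (0.035 0.022)
2.166 (0.017 0.012) (0.033 0.025)
2.266 (0.016 0.014) (0.031 0.028)
2.366 (0.014 0.015) (0.028 0.031)
2.466 (0.013 0.017) (0.024 0.034)
2.566 (0.011 0.018) (0.021 0.036)
2.666 (0.009 0.019) (0.017 0.038)
```

Request:
{"method": "move_arm", "body": {
  "moves": [
    {"gripper": -1, "dx": 0.002, "dy": -0.021, "dz": 0, "rx": 0, "ry": 0, "rz": 0},
    {"gripper": -1, "dx": 0.005, "dy": -0.041, "dz": 0, "rx": 0, "ry": 0, "rz": 0},
    {"gripper": -1, "dx": 0.009, "dy": -0.062, "dz": 0, "rx": 0, "ry": 0, "rz": 0},
    {"gripper": -1, "dx": 0.014, "dy": -0.082, "dz": 0, "rx": 0, "ry": 0, "rz": 0},
    {"gripper": -1, "dx": 0.02, "dy": -0.102, "dz": 0, "rx": 0, "ry": 0, "rz": 0}
  ]
}}

```text
clock: 5.82
eef_pos: [0.484, 0.0276, 0.1]
ee_rot: [3.123, -0.339, 0.003]
contact_force: [-1.3, -0.1, 6.0]
opening: 0.238
finger_force: 59.2
```

```bash
python3 -c "
from h import *
st()"
```

```text
t 5.82 th 0.315 r 62.6 Ftan -0.8 Frad 1.1 z 0.100 [-59.5  19.4] [-1.3 -0.1  6. ]
```

Request:
{"method": "move_arm", "body": {
  "moves": [
    {"gripper": -1, "dx": 0.007, "dy": -0.02, "dz": 0, "rx": 0, "ry": 0, "rz": 0},
    {"gripper": -1, "dx": 0.015, "dy": -0.039, "dz": 0, "rx": 0, "ry": 0, "rz": 0},
    {"gripper": -1, "dx": 0.024, "dy": -0.058, "dz": 0, "rx": 0, "ry": 0, "rz": 0},
    {"gripper": -1, "dx": 0.034, "dy": -0.076, "dz": 0, "rx": 0, "ry": 0, "rz": 0},
    {"gripper": -1, "dx": 0.044, "dy": -0.094, "dz": 0, "rx": 0, "ry": 0, "rz": 0}
  ]
}}

```text
clock: 6.23
eef_pos: [0.4936, 0.0401, 0.1]
ee_rot: [-3.123, 0.339, -0.003]
contact_force: [-0.2, -1.0, 5.5]
opening: 0.239
finger_force: 59.2
```

```bash
python3 -c "
from h import *
st()"
```

```text
t 6.23 th 0.566 r 62.6 Ftan -0.8 Frad -0.6 z 0.100 [-52.8  33.6] [-0.2 -1.   5.5]
```

Request:
{"method": "move_arm", "body": {
  "moves": [
    {"gripper": -1, "dx": 0.012, "dy": -0.017, "dz": 0, "rx": 0, "ry": 0, "rz": 0},
    {"gripper": -1, "dx": 0.024, "dy": -0.034, "dz": 0, "rx": 0, "ry": 0, "rz": 0},
    {"gripper": -1, "dx": 0.024, "dy": -0.034, "dz": 0, "rx": 0, "ry": 0, "rz": 0}
  ]
}}

```text
clock: 6.48
eef_pos: [0.4987, 0.0446, 0.1]
ee_rot: [-3.123, 0.339, -0.004]
contact_force: [1.0, 0.9, 5.8]
opening: 0.237
finger_force: 59.0
```

```bash
python3 -c "
from h import *
st()"
```

```text
t 6.48 th 0.675 r 62.5 Ftan 1.4 Frad 0.0 z 0.100 [-48.8  39.1] [1.  0.9 5.8]
```

Request:
{"method": "move_arm", "body": {
  "moves": [
    {"gripper": -1, "dx": 0.013, "dy": -0.016, "dz": 0, "rx": 0, "ry": 0, "rz": 0},
    {"gripper": -1, "dx": 0.027, "dy": -0.031, "dz": 0, "rx": 0, "ry": 0, "rz": 0},
    {"gripper": -1, "dx": 0.027, "dy": -0.031, "dz": 0, "rx": 0, "ry": 0, "rz": 0}
  ]
}}

```text
clock: 6.73
eef_pos: [0.5024, 0.0474, 0.1]
ee_rot: [3.122, -0.339, -0.0]
contact_force: [-3.8, -1.6, 7.4]
opening: 0.24
finger_force: 59.3
```

```bash
python3 -c "
from h import *
st()"
```

```text
t 6.73 th 0.750 r 62.5 Ftan -4.1 Frad 0.9 z 0.100 [-45.7  42.6] [-3.8 -1.6  7.4]
```

Request:
{"method": "move_arm", "body": {
  "moves": [
    {"gripper": -1, "dx": 0.015, "dy": -0.015, "dz": 0, "rx": 0, "ry": 0, "rz": 0},
    {"gripper": -1, "dx": 0.03, "dy": -0.028, "dz": 0, "rx": 0, "ry": 0, "rz": 0},
    {"gripper": -1, "dx": 0.03, "dy": -0.028, "dz": 0, "rx": 0, "ry": 0, "rz": 0}
  ]
}}

```text
clock: 6.98
eef_pos: [0.5052, 0.0492, 0.0999]
ee_rot: [3.119, -0.341, -0.009]
contact_force: [-13.9, -6.4, 12.0]
opening: 0.236
finger_force: 59.9
```

```bash
python3 -c "
from h import *
st()"
```

```text
t 6.98 th 0.802 r 62.5 Ftan -15.2 Frad 1.9 z 0.100 [-43.4  44.9] [-13.9  -6.4  12. ]
```

Request:
{"method": "move_arm", "body": {
  "moves": [
    {"gripper": -1, "dx": 0.016, "dy": -0.013, "dz": 0, "rx": 0, "ry": 0, "rz": 0},
    {"gripper": -1, "dx": 0.033, "dy": -0.025, "dz": 0, "rx": 0, "ry": 0, "rz": 0},
    {"gripper": -1, "dx": 0.033, "dy": -0.025, "dz": 0, "rx": 0, "ry": 0, "rz": 0}
  ]
}}

```text
clock: 7.23
eef_pos: [0.5102, 0.0519, 0.0999]
ee_rot: [3.119, -0.341, -0.011]
contact_force: [-15.8, -4.6, 12.8]
opening: 0.239
finger_force: 59.9
```

```bash
python3 -c "
from h import *
st()"
```

```text
t 7.23 th 0.894 r 62.5 Ftan -16.2 Frad 3.0 z 0.100 [-39.1  48.7] [-15.8  -4.6  12.8]
```

Request:
{"method": "move_arm", "body": {
  "moves": [
    {"gripper": -1, "dx": 0.017, "dy": -0.011, "dz": 0, "rx": 0, "ry": 0, "rz": 0},
    {"gripper": -1, "dx": 0.035, "dy": -0.022, "dz": 0, "rx": 0, "ry": 0, "rz": 0},
    {"gripper": -1, "dx": 0.035, "dy": -0.022, "dz": 0, "rx": 0, "ry": 0, "rz": 0}
  ]
}}

```text
clock: 7.48
eef_pos: [0.5163, 0.0546, 0.1]
ee_rot: [3.12, -0.34, -0.01]
contact_force: [-13.2, -4.4, 11.3]
opening: 0.235
finger_force: 59.7
```

```bash
python3 -c "
from h import *
st()"
```

```text
t 7.48 th 1.000 r 62.5 Ftan -13.9 Frad 0.5 z 0.100 [-33.7  52.6] [-13.2  -4.4  11.3]
```

Request:
{"method": "move_arm", "body": {
  "moves": [
    {"gripper": -1, "dx": 0.018, "dy": -0.01, "dz": 0, "rx": 0, "ry": 0, "rz": 0},
    {"gripper": -1, "dx": 0.037, "dy": -0.018, "dz": 0, "rx": 0, "ry": 0, "rz": 0},
    {"gripper": -1, "dx": 0.037, "dy": -0.018, "dz": 0, "rx": 0, "ry": 0, "rz": 0}
  ]
}}

```text
clock: 7.73
eef_pos: [0.5231, 0.0566, 0.1]
ee_rot: [3.121, -0.34, -0.007]
contact_force: [-9.9, -1.8, 8.9]
opening: 0.239
finger_force: 59.5
```

```bash
python3 -c "
from h import *
st()"
```

```text
t 7.73 th 1.114 r 62.4 Ftan -10.1 Frad 0.6 z 0.100 [-27.5  56. ] [-9.9 -1.8  8.9]
```

The resistance started near 0.72 and peaked around 0.87, and it's falling now. Easing over with the handle held.

Request:
{"method": "move_arm", "body": {
  "moves": [
    {"gripper": -1, "dx": 0.019, "dy": -0.008, "dz": 0, "rx": 0, "ry": 0, "rz": 0},
    {"gripper": -1, "dx": 0.039, "dy": -0.014, "dz": 0, "rx": 0, "ry": 0, "rz": 0},
    {"gripper": -1, "dx": 0.039, "dy": -0.014, "dz": 0, "rx": 0, "ry": 0, "rz": 0}
  ]
}}

```text
clock: 7.98
eef_pos: [0.5307, 0.0579, 0.1]
ee_rot: [3.123, -0.339, -0.002]
contact_force: [-3.2, -0.1, 6.5]
opening: 0.24
finger_force: 59.2
```

```bash
python3 -c "
from h import *
st()"
```

```text
t 7.98 th 1.238 r 62.3 Ftan -3.2 Frad 0.2 z 0.100 [-20.3  58.9] [-3.2 -0.1  6.5]
```

Request:
{"method": "move_arm", "body": {
  "moves": [
    {"gripper": -1, "dx": 0.02, "dy": -0.006, "dz": 0, "rx": 0, "ry": 0, "rz": 0},
    {"gripper": -1, "dx": 0.04, "dy": -0.01, "dz": 0, "rx": 0, "ry": 0, "rz": 0},
    {"gripper": -1, "dx": 0.04, "dy": -0.01, "dz": 0, "rx": 0, "ry": 0, "rz": 0}
  ]
}}

```text
clock: 8.23
eef_pos: [0.5384, 0.0583, 0.1001]
ee_rot: [-3.123, 0.339, -0.003]
contact_force: [4.5, -0.5, 3.0]
opening: 0.241
finger_force: 58.9
```

```bash
python3 -c "
from h import *
st()"
```

```text
t 8.23 th 1.363 r 62.3 Ftan 4.5 Frad -0.5 z 0.100 [-12.9  60.9] [ 4.5 -0.5  3. ]
```

Request:
{"method": "move_arm", "body": {
  "moves": [
    {"gripper": -1, "dx": 0.02, "dy": -0.004, "dz": 0, "rx": 0, "ry": 0, "rz": 0},
    {"gripper": -1, "dx": 0.041, "dy": -0.006, "dz": 0, "rx": 0, "ry": 0, "rz": 0},
    {"gripper": -1, "dx": 0.041, "dy": -0.006, "dz": 0, "rx": 0, "ry": 0, "rz": 0}
  ]
}}

```text
clock: 8.48
eef_pos: [0.5456, 0.0577, 0.1]
ee_rot: [-3.123, 0.339, -0.006]
contact_force: [6.9, -0.1, 2.7]
opening: 0.242
finger_force: 58.9
```

```bash
python3 -c "
from h import *
st()"
```

```text
t 8.48 th 1.478 r 62.2 Ftan 6.8 Frad 0.7 z 0.100 [-5.8 61.9] [ 6.9 -0.1  2.7]
```

Request:
{"method": "move_arm", "body": {
  "moves": [
    {"gripper": -1, "dx": 0.021, "dy": -0.002, "dz": 0, "rx": 0, "ry": 0, "rz": 0},
    {"gripper": -1, "dx": 0.041, "dy": -0.002, "dz": 0, "rx": 0, "ry": 0, "rz": 0},
    {"gripper": -1, "dx": 0.041, "dy": -0.002, "dz": 0, "rx": 0, "ry": 0, "rz": 0}
  ]
}}

```text
clock: 8.73
eef_pos: [0.5519, 0.0566, 0.1]
ee_rot: [-3.123, 0.339, -0.007]
contact_force: [6.5, -0.3, 4.6]
opening: 0.24
finger_force: 59.0
```

```bash
python3 -c "
from h import *
st()"
```

```text
t 8.73 th 1.581 r 62.2 Ftan 6.4 Frad 1.1 z 0.100 [ 0.6 62.2] [ 6.5 -0.3  4.6]
```

Request:
{"method": "move_arm", "body": {
  "moves": [
    {"gripper": -1, "dx": 0.021, "dy": 0, "dz": 0, "rx": 0, "ry": 0, "rz": 0},
    {"gripper": -1, "dx": 0.041, "dy": 0.002, "dz": 0, "rx": 0, "ry": 0, "rz": 0},
    {"gripper": -1, "dx": 0.041, "dy": 0.002, "dz": 0, "rx": 0, "ry": 0, "rz": 0}
  ]
}}

```text
clock: 8.98
eef_pos: [0.557, 0.0552, 0.1]
ee_rot: [-3.123, 0.339, -0.004]
contact_force: [2.1, -0.1, 7.5]
opening: 0.238
finger_force: 59.4
```

```bash
python3 -c "
from h import *
st()"
```

```text
t 8.98 th 1.666 r 62.1 Ftan 2.0 Frad 0.5 z 0.100 [ 5.9 61.9] [ 2.1 -0.1  7.5]
```

Request:
{"method": "move_arm", "body": {
  "moves": [
    {"gripper": -1, "dx": 0.021, "dy": 0.002, "dz": 0, "rx": 0, "ry": 0, "rz": 0},
    {"gripper": -1, "dx": 0.041, "dy": 0.006, "dz": 0, "rx": 0, "ry": 0, "rz": 0},
    {"gripper": -1, "dx": 0.041, "dy": 0.006, "dz": 0, "rx": 0, "ry": 0, "rz": 0}
  ]
}}

```text
clock: 9.23
eef_pos: [0.5627, 0.053, 0.1]
ee_rot: [-3.123, 0.339, -0.003]
contact_force: [0.7, 0.9, 6.5]
opening: 0.238
finger_force: 59.4
```

```bash
python3 -c "
from h import *
st()"
```

```text
t 9.23 th 1.765 r 62.1 Ftan 0.3 Frad 1.1 z 0.100 [12.  60.9] [0.7 0.9 6.5]
```

Request:
{"method": "move_arm", "body": {
  "moves": [
    {"gripper": -1, "dx": 0.02, "dy": 0.005, "dz": 0, "rx": 0, "ry": 0, "rz": 0},
    {"gripper": -1, "dx": 0.032, "dy": 0.008, "dz": 0, "rx": 0, "ry": 0, "rz": 0},
    {"gripper": -1, "dx": 0.032, "dy": 0.008, "dz": 0, "rx": 0, "ry": 0, "rz": 0}
  ]
}}

```text
clock: 9.48
eef_pos: [0.5671, 0.0508, 0.1]
ee_rot: [-3.123, 0.339, -0.003]
contact_force: [1.2, 0.5, 7.3]
opening: 0.24
finger_force: 59.4
```

```bash
python3 -c "
from h import *
st()"
```

```text
t 9.48 th 1.843 r 62.0 Ftan 0.8 Frad 1.0 z 0.100 [16.7 59.8] [1.2 0.5 7.3]
```

Request:
{"method": "move_arm", "body": {
  "moves": [
    {"gripper": -1, "dx": 0, "dy": 0, "dz": 0, "rx": 0, "ry": 0, "rz": 0},
    {"gripper": -1, "dx": 0, "dy": 0, "dz": 0, "rx": 0, "ry": 0, "rz": 0},
    {"gripper": -1, "dx": 0, "dy": 0, "dz": 0, "rx": 0, "ry": 0, "rz": 0}
  ]
}}

```text
clock: 9.73
eef_pos: [0.5671, 0.0508, 0.1]
ee_rot: [-3.123, 0.339, -0.004]
contact_force: [2.1, -0.2, 6.6]
opening: 0.24
finger_force: 59.4
```

```bash
python3 -c "
from h import *
st()"
```

```text
t 9.73 th 1.843 r 62.0 Ftan 2.0 Frad 0.8 z 0.100 [16.7 59.8] [ 2.1 -0.2  6.6]
```

The handle is light at 1.77 and 1.84 rad: the drive ended near 1.70, with the dead point around 1.25. Let go and rise.

Request:
{"method": "move_arm", "body": {
  "moves": [
    {"gripper": -0.2, "dx": 0, "dy": 0, "dz": 0, "rx": 0, "ry": 0, "rz": 0},
    {"gripper": 0.2, "dx": 0, "dy": 0, "dz": 0, "rx": 0, "ry": 0, "rz": 0},
    {"gripper": 0.6, "dx": 0, "dy": 0, "dz": 0, "rx": 0, "ry": 0, "rz": 0},
    {"gripper": 1, "dx": 0, "dy": 0, "dz": 0, "rx": 0, "ry": 0, "rz": 0},
    {"gripper": 1, "dx": 0, "dy": 0, "dz": 0, "rx": 0, "ry": 0, "rz": 0}
  ]
}}

```text
clock: 10.15
eef_pos: [0.5658, 0.0506, 0.098]
ee_rot: [3.123, -0.339, -0.002]
contact_force: [-0.2, 1.1, 0.2]
opening: 0.932
finger_force: 0.0
```

Request:
{"method": "move_arm", "body": {
  "moves": [
    {"gripper": 1, "dx": 0, "dy": 0, "dz": 0, "rx": 0, "ry": 0, "rz": 0},
    {"gripper": 1, "dx": 0, "dy": 0, "dz": -0.1, "rx": 0, "ry": 0, "rz": 0},
    {"gripper": 1, "dx": 0, "dy": 0, "dz": -0.3, "rx": 0, "ry": 0, "rz": 0},
    {"gripper": 1, "dx": 0, "dy": 0, "dz": -0.55, "rx": 0, "ry": 0, "rz": 0},
    {"gripper": 1, "dx": 0, "dy": 0, "dz": -0.55, "rx": 0, "ry": 0, "rz": 0}
  ]
}}

```text
clock: 10.57
eef_pos: [0.5686, 0.0507, 0.1898]
ee_rot: [-3.122, 0.339, -0.018]
contact_force: [1.4, -0.3, 1.6]
opening: 0.996
finger_force: 0.0
```

Run:
```python
from h import *
im,d,c=look('side'); P=pts(c,d)
r=P[...,:2]-H; X_=r@X;Y_=r@Y;Z=P[...,2]
m=(np.hypot(X_,Y_)<.085)&(Z>.13)&(Z<.172)&(d>0)
print(m.sum(),'handle',X_[m].mean()*1e3,Y_[m].mean()*1e3)
m=(abs(X_)<.03)&(abs(Y_+.12)<.025)&(Z>.1)&(Z<.13)&(d>0)
print('tab',m.sum(),1e3*np.percentile(X_[m],[2,98]),1e3*np.percentile(Y_[m],[2,50,98]))
st()
```

```text
160 handle 14.144226077218251 64.81736065946218
tab 175 [-18.27952099  21.68515078] [-129.68755162 -122.29293586  -96.18228027]
t 10.62 th 1.860 r 62.5 Ftan 0.9 Frad 0.7 z 0.187 [17.8 59.9] [ 1.1  0.2 -0.1]
```

The handle stayed put. Shutting the fingers and going outside the brake tab, still high.

Request:
{"method": "move_arm", "body": {
  "moves": [
    {"gripper": -1, "dx": -0.04, "dy": 0.2, "dz": 0, "rx": 0, "ry": 0, "rz": 0},
    {"gripper": -1, "dx": -0.08, "dy": 0.4, "dz": 0, "rx": 0, "ry": 0, "rz": 0},
    {"gripper": -1, "dx": -0.113, "dy": 0.6, "dz": 0, "rx": 0, "ry": 0, "rz": 0},
    {"gripper": -1, "dx": -0.113, "dy": 0.75, "dz": 0, "rx": 0, "ry": 0, "rz": 0}
  ]
}}

```text
clock: 10.95
eef_pos: [0.5241, -0.0571, 0.1803]
ee_rot: [3.123, -0.339, -0.002]
contact_force: [0.5, 0.1, -0.1]
opening: 0.456
finger_force: 0.0
```

Request:
{"method": "move_arm", "body": {
  "moves": [
    {"gripper": -1, "dx": 0, "dy": 0.2, "dz": 0, "rx": 0, "ry": 0, "rz": 0},
    {"gripper": -1, "dx": 0, "dy": 0.4, "dz": 0, "rx": 0, "ry": 0, "rz": 0},
    {"gripper": -1, "dx": 0, "dy": 0.6, "dz": 0, "rx": 0, "ry": 0, "rz": 0},
    {"gripper": -1, "dx": 0, "dy": 0.75, "dz": 0, "rx": 0, "ry": 0, "rz": 0},
    {"gripper": -1, "dx": 0, "dy": 0.75, "dz": 0, "rx": 0, "ry": 0, "rz": 0}
  ]
}}

```text
clock: 11.37
eef_pos: [0.4999, -0.1691, 0.1799]
ee_rot: [3.121, -0.346, -0.003]
contact_force: [-0.1, -0.2, -1.0]
opening: -0.0
finger_force: 0.0
```

Request:
{"method": "move_arm", "body": {
  "moves": [
    {"gripper": -1, "dx": 0, "dy": 0, "dz": 0.2, "rx": 0, "ry": 0, "rz": 0},
    {"gripper": -1, "dx": 0, "dy": 0, "dz": 0.4, "rx": 0, "ry": 0, "rz": 0},
    {"gripper": -1, "dx": 0, "dy": 0, "dz": 0.55, "rx": 0, "ry": 0, "rz": 0},
    {"gripper": -1, "dx": 0, "dy": 0, "dz": 0.6, "rx": 0, "ry": 0, "rz": 0},
    {"gripper": -1, "dx": 0, "dy": 0, "dz": 0.6, "rx": 0, "ry": 0, "rz": 0}
  ]
}}

```text
clock: 11.78
eef_pos: [0.4997, -0.1643, 0.0879]
ee_rot: [-3.121, 0.338, 0.009]
contact_force: [-0.4, 0.1, 0.4]
opening: 0.004
finger_force: 0.0
```

Run:
```python
from h import *
st()
im,d,c=look('side'); P=pts(c,d)
r=P[...,:2]-H; X_=r@X;Y_=r@Y;Z=P[...,2]
m=(np.hypot(X_,Y_+.165)<.03)&(Z>.09)&(Z<.2)&(d>0)
for z in np.arange(.094,.17,.006):
    k=m&(abs(Z-z)<.003)
    if k.sum(): print('%.3f'%z,k.sum(),'x %.1f..%.1f y %.1f..%.1f'%tuple(1000*np.array([X_[k].min(),X_[k].max(),Y_[k].min(),Y_[k].max()])))
save(cv2.resize(im[80:240,320:480],None,fx=3,fy=3),'s4.png')
```

```text
t 11.78 th -1.552 r 164.8 Ftan 0.4 Frad 0.0 z 0.088 [  -3.2 -164.8] [-0.4  0.1  0.4]
0.094 42 x -28.3..28.8 y -183.2..-144.2
0.124 8 x -12.4..4.0 y -165.2..-155.5
0.130 18 x -14.2..4.3 y -176.2..-149.0
0.136 23 x -13.5..5.1 y -178.5..-147.2
0.142 25 x -13.7..3.3 y -176.7..-149.1
0.148 24 x -14.1..3.5 y -175.0..-148.2
0.154 24 x -13.3..5.1 y -178.2..-148.8
0.160 21 x -13.8..3.2 y -176.4..-147.3
0.166 23 x -15.4..-6.2 y -188.7..-139.7
```

View pics/s4.png

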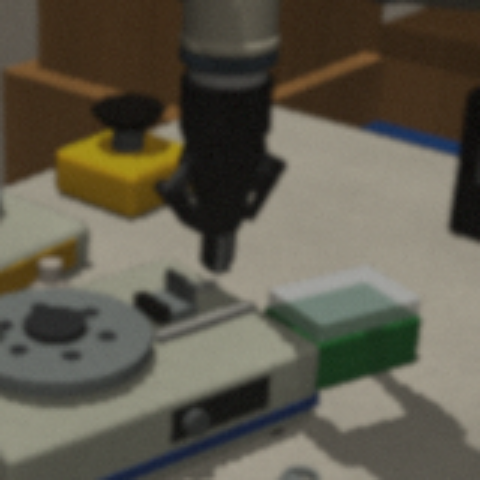

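The shut fingertip (crop (218,265)) is just outside the tab (180,290), with its tip at about 0.122. I'll lower 19 mm and approach.

Request:
{"method": "move_arm", "body": {
  "moves": [
    {"gripper": -1, "dx": 0.02, "dy": 0, "dz": 0.06, "rx": 0, "ry": 0, "rz": 0},
    {"gripper": -1, "dx": 0.02, "dy": 0, "dz": 0.125, "rx": 0, "ry": 0, "rz": 0},
    {"gripper": -1, "dx": 0.02, "dy": 0, "dz": 0.125, "rx": 0, "ry": 0, "rz": 0}
  ]
}}

```text
clock: 12.08
eef_pos: [0.5041, -0.1659, 0.0712]
ee_rot: [-3.123, 0.339, 0.002]
contact_force: [0.3, -0.6, -0.2]
opening: 0.0
finger_force: 0.0
```

Request:
{"method": "move_arm", "body": {
  "moves": [
    {"gripper": -1, "dx": 0, "dy": -0.02, "dz": 0, "rx": 0, "ry": 0, "rz": 0},
    {"gripper": -1, "dx": 0, "dy": -0.04, "dz": 0, "rx": 0, "ry": 0, "rz": 0},
    {"gripper": -1, "dx": 0, "dy": -0.06, "dz": 0, "rx": 0, "ry": 0, "rz": 0},
    {"gripper": -1, "dx": 0, "dy": -0.08, "dz": 0, "rx": 0, "ry": 0, "rz": 0},
    {"gripper": -1, "dx": 0, "dy": -0.09, "dz": 0, "rx": 0, "ry": 0, "rz": 0}
  ]
}}

```text
clock: 12.5
eef_pos: [0.5075, -0.1525, 0.0729]
ee_rot: [3.123, -0.338, 0.001]
contact_force: [0.0, 0.4, 0.1]
opening: -0.001
finger_force: 0.0
```

```bash
python3 -c "
from h import *
st()"
```

```text
t 12.50 th -1.583 r 151.6 Ftan 0.0 Frad -0.4 z 0.073 [   1.9 -151.5] [0.  0.4 0.1]
```

Request:
{"method": "move_arm", "body": {
  "moves": [
    {"gripper": -1, "dx": 0, "dy": -0.01, "dz": 0, "rx": 0, "ry": 0, "rz": 0},
    {"gripper": -1, "dx": 0, "dy": -0.02, "dz": 0, "rx": 0, "ry": 0, "rz": 0},
    {"gripper": -1, "dx": 0, "dy": -0.03, "dz": 0, "rx": 0, "ry": 0, "rz": 0},
    {"gripper": -1, "dx": 0, "dy": -0.03, "dz": 0, "rx": 0, "ry": 0, "rz": 0}
  ]
}}

```text
clock: 12.83
eef_pos: [0.5082, -0.1483, 0.0725]
ee_rot: [-3.123, 0.339, -0.0]
contact_force: [-0.0, -1.1, -0.2]
opening: -0.001
finger_force: 0.0
```

```bash
python3 -c "
from h import *
st()"
```

```text
t 12.83 th -1.582 r 147.3 Ftan -0.2 Frad 1.1 z 0.072 [   1.7 -147.3] [-0.  -1.1 -0.2]
```

Request:
{"method": "move_arm", "body": {
  "moves": [
    {"gripper": -1, "dx": 0, "dy": -0.01, "dz": 0, "rx": 0, "ry": 0, "rz": 0},
    {"gripper": -1, "dx": 0, "dy": -0.02, "dz": 0, "rx": 0, "ry": 0, "rz": 0},
    {"gripper": -1, "dx": 0, "dy": -0.02, "dz": 0, "rx": 0, "ry": 0, "rz": 0}
  ]
}}

```text
clock: 13.08
eef_pos: [0.5086, -0.1462, 0.0724]
ee_rot: [3.122, -0.34, -0.0]
contact_force: [-1.2, -3.6, -0.3]
opening: -0.002
finger_force: 1.8
```

```bash
python3 -c "
from h import *
st()"
```

```text
t 13.08 th -1.582 r 145.2 Ftan 0.4 Frad 3.8 z 0.072 [   1.6 -145.2] [-1.2 -3.6 -0.3]
```

In contact with the tab at 3.8 N. Pushing on in small steps.

Request:
{"method": "move_arm", "body": {
  "moves": [
    {"gripper": -1, "dx": 0, "dy": -0.01, "dz": 0, "rx": 0, "ry": 0, "rz": 0},
    {"gripper": -1, "dx": 0, "dy": -0.02, "dz": 0, "rx": 0, "ry": 0, "rz": 0},
    {"gripper": -1, "dx": 0, "dy": -0.03, "dz": 0, "rx": 0, "ry": 0, "rz": 0},
    {"gripper": -1, "dx": 0, "dy": -0.03, "dz": 0, "rx": 0, "ry": 0, "rz": 0}
  ]
}}

```text
clock: 13.42
eef_pos: [0.5098, -0.141, 0.0724]
ee_rot: [3.123, -0.339, 0.0]
contact_force: [-1.5, -4.6, 0.3]
opening: -0.003
finger_force: 1.8
```

```bash
python3 -c "
from h import *
st()"
```

```text
t 13.42 th -1.583 r 139.9 Ftan 0.5 Frad 4.8 z 0.072 [   1.7 -139.9] [-1.5 -4.6  0.3]
```

Request:
{"method": "move_arm", "body": {
  "moves": [
    {"gripper": -1, "dx": 0, "dy": -0.007, "dz": 0, "rx": 0, "ry": 0, "rz": 0},
    {"gripper": -1, "dx": 0, "dy": -0.014, "dz": 0, "rx": 0, "ry": 0, "rz": 0},
    {"gripper": -1, "dx": 0, "dy": -0.014, "dz": 0, "rx": 0, "ry": 0, "rz": 0}
  ]
}}

```text
clock: 13.67
eef_pos: [0.5102, -0.1389, 0.0724]
ee_rot: [-3.123, 0.339, -0.0]
contact_force: [-1.4, -3.4, 0.6]
opening: 0.001
finger_force: 1.7
```

```bash
python3 -c "
from h import *
st()"
```

```text
t 13.67 th -1.583 r 137.8 Ftan 0.6 Frad 3.6 z 0.072 [   1.7 -137.8] [-1.4 -3.4  0.6]
```

Request:
{"method": "move_arm", "body": {
  "moves": [
    {"gripper": -1, "dx": 0, "dy": -0.007, "dz": 0, "rx": 0, "ry": 0, "rz": 0},
    {"gripper": -1, "dx": 0, "dy": -0.007, "dz": 0, "rx": 0, "ry": 0, "rz": 0}
  ]
}}

```text
clock: 13.83
eef_pos: [0.5104, -0.1379, 0.0724]
ee_rot: [-3.123, 0.339, -0.0]
contact_force: [-0.6, -3.2, 0.2]
opening: -0.001
finger_force: 1.7
```

```bash
python3 -c "
from h import *
st()"
```

```text
t 13.83 th -1.583 r 136.7 Ftan -0.0 Frad 3.2 z 0.072 [   1.7 -136.7] [-0.6 -3.2  0.2]
```

Request:
{"method": "move_arm", "body": {
  "moves": [
    {"gripper": -1, "dx": 0, "dy": -0.007, "dz": 0, "rx": 0, "ry": 0, "rz": 0},
    {"gripper": -1, "dx": 0, "dy": -0.007, "dz": 0, "rx": 0, "ry": 0, "rz": 0}
  ]
}}

```text
clock: 14.0
eef_pos: [0.5106, -0.137, 0.0724]
ee_rot: [-3.123, 0.339, 0.0]
contact_force: [-2.2, -3.7, -0.2]
opening: -0.001
finger_force: 1.8
```

Request:
{"method": "move_arm", "body": {
  "moves": [
    {"gripper": -1, "dx": 0, "dy": -0.006, "dz": 0, "rx": 0, "ry": 0, "rz": 0},
    {"gripper": -1, "dx": 0, "dy": -0.006, "dz": 0, "rx": 0, "ry": 0, "rz": 0}
  ]
}}

```text
clock: 14.17
eef_pos: [0.5108, -0.1361, 0.0725]
ee_rot: [-3.123, 0.339, -0.0]
contact_force: [0.5, -3.7, 0.9]
opening: -0.001
finger_force: 1.8
```

```bash
python3 -c "
from h import *
st()"
```

```text
t 14.17 th -1.583 r 134.8 Ftan -1.2 Frad 3.5 z 0.072 [   1.7 -134.8] [ 0.5 -3.7  0.9]
```

Still sliding, so I'll keep creeping.

Request:
{"method": "move_arm", "body": {
  "moves": [
    {"gripper": -1, "dx": 0, "dy": -0.006, "dz": 0, "rx": 0, "ry": 0, "rz": 0},
    {"gripper": -1, "dx": 0, "dy": -0.006, "dz": 0, "rx": 0, "ry": 0, "rz": 0}
  ]
}}

```text
clock: 14.33
eef_pos: [0.511, -0.1352, 0.0724]
ee_rot: [-3.123, 0.339, -0.0]
contact_force: [-1.5, -4.4, -1.1]
opening: 0.001
finger_force: 1.8
```

Request:
{"method": "move_arm", "body": {
  "moves": [
    {"gripper": -1, "dx": 0, "dy": -0.006, "dz": 0, "rx": 0, "ry": 0, "rz": 0},
    {"gripper": -1, "dx": 0, "dy": -0.006, "dz": 0, "rx": 0, "ry": 0, "rz": 0}
  ]
}}

```text
clock: 14.5
eef_pos: [0.5111, -0.1346, 0.0724]
ee_rot: [3.123, -0.339, -0.0]
contact_force: [-1.9, -4.4, 0.3]
opening: 0.0
finger_force: 2.5
```

```bash
python3 -c "
from h import *
st()"
```

```text
t 14.50 th -1.583 r 133.4 Ftan 1.0 Frad 4.7 z 0.072 [   1.7 -133.3] [-1.9 -4.4  0.3]
```

Request:
{"method": "move_arm", "body": {
  "moves": [
    {"gripper": -1, "dx": 0, "dy": -0.006, "dz": 0, "rx": 0, "ry": 0, "rz": 0},
    {"gripper": -1, "dx": 0, "dy": -0.006, "dz": 0, "rx": 0, "ry": 0, "rz": 0}
  ]
}}

```text
clock: 14.67
eef_pos: [0.5112, -0.1346, 0.0725]
ee_rot: [3.121, -0.34, -0.0]
contact_force: [-1.5, -7.4, 0.5]
opening: -0.005
finger_force: 3.9
```

Request:
{"method": "move_arm", "body": {
  "moves": [
    {"gripper": -1, "dx": 0, "dy": -0.006, "dz": 0, "rx": 0, "ry": 0, "rz": 0},
    {"gripper": -1, "dx": 0, "dy": -0.006, "dz": 0, "rx": 0, "ry": 0, "rz": 0}
  ]
}}

```text
clock: 14.83
eef_pos: [0.5111, -0.1346, 0.0725]
ee_rot: [3.119, -0.341, -0.001]
contact_force: [-2.7, -11.2, -0.6]
opening: -0.0
finger_force: 5.3
```

```bash
python3 -c "
from h import *
st()"
```

```text
t 14.83 th -1.583 r 133.3 Ftan 0.4 Frad 11.5 z 0.072 [   1.7 -133.3] [ -2.7 -11.2  -0.6]
```

Firm stop: the force rose to 11.5 N with no more travel. Backing straight off, rising and clearing.

Request:
{"method": "move_arm", "body": {
  "moves": [
    {"gripper": -1, "dx": 0, "dy": 0.02, "dz": 0, "rx": 0, "ry": 0, "rz": 0},
    {"gripper": -1, "dx": 0, "dy": 0.06, "dz": 0, "rx": 0, "ry": 0, "rz": 0},
    {"gripper": -1, "dx": 0, "dy": 0.15, "dz": 0, "rx": 0, "ry": 0, "rz": 0},
    {"gripper": -1, "dx": 0, "dy": 0.2, "dz": 0, "rx": 0, "ry": 0, "rz": 0},
    {"gripper": -1, "dx": 0, "dy": 0.2, "dz": 0, "rx": 0, "ry": 0, "rz": 0}
  ]
}}

```text
clock: 15.25
eef_pos: [0.5049, -0.1627, 0.0723]
ee_rot: [-3.123, 0.341, 0.0]
contact_force: [-0.2, 0.2, 0.2]
opening: -0.003
finger_force: 0.0
```

Request:
{"method": "move_arm", "body": {
  "moves": [
    {"gripper": -1, "dx": 0, "dy": 0, "dz": -0.2, "rx": 0, "ry": 0, "rz": 0},
    {"gripper": -1, "dx": 0, "dy": 0, "dz": -0.4, "rx": 0, "ry": 0, "rz": 0},
    {"gripper": -1, "dx": 0, "dy": 0, "dz": -0.6, "rx": 0, "ry": 0, "rz": 0},
    {"gripper": -1, "dx": 0, "dy": 0, "dz": -0.8, "rx": 0, "ry": 0, "rz": 0},
    {"gripper": -1, "dx": 0, "dy": 0, "dz": -0.8, "rx": 0, "ry": 0, "rz": 0}
  ]
}}

```text
clock: 15.67
eef_pos: [0.5074, -0.1621, 0.2001]
ee_rot: [3.121, -0.338, 0.017]
contact_force: [0.5, -0.3, 1.6]
opening: 0.003
finger_force: 0.0
```

Request:
{"method": "move_arm", "body": {
  "moves": [
    {"gripper": -1, "dx": -0.2, "dy": 0.2, "dz": 0, "rx": 0, "ry": 0, "rz": 0},
    {"gripper": -1, "dx": -0.4, "dy": 0.4, "dz": 0, "rx": 0, "ry": 0, "rz": 0},
    {"gripper": -1, "dx": -0.5, "dy": 0.7, "dz": 0, "rx": 0, "ry": 0, "rz": 0},
    {"gripper": -1, "dx": -0.5, "dy": 1, "dz": 0, "rx": 0, "ry": 0, "rz": 0},
    {"gripper": -1, "dx": -0.5, "dy": 1, "dz": 0, "rx": 0, "ry": 0, "rz": 0}
  ]
}}

```text
clock: 16.08
eef_pos: [0.3977, -0.2961, 0.1923]
ee_rot: [3.121, -0.345, 0.0]
contact_force: [-0.1, 0.0, -0.3]
opening: 0.002
finger_force: 0.0
```

Run:
```python
from h import *
im,d,c=look('top'); P=pts(c,d)
r=P[...,:2]-H; X_=r@X;Y_=r@Y;Z=P[...,2]
m=(np.hypot(X_,Y_)<.085)&(Z>.15)&(Z<.175)&(d>0)
x,y=X_[m].mean(),Y_[m].mean(); print(m.sum(),'handle',x,y,'th',np.arctan2(y,-x))
m=(abs(X_)<.03)&(abs(Y_+.12)<.02)&(Z>.119)&(Z<.13)&(d>0)
print('tab',m.sum(),1e3*X_[m].mean(),1e3*Y_[m].mean()); st()
save(cv2.resize(im[130:300,180:500],None,fx=2.4,fy=2.4),'t5.png')
```

```text
81 handle 0.016064615830700825 0.05900232080332483 th 1.836623562372786
tab 55 0.2294317888052626 -115.64246556423598
t 16.13 th -1.339 r 323.5 Ftan 0.8 Frad 0.5 z 0.192 [ -74.3 -314.8] [-0.9 -0.1 -0.4]
```

View pics/t5.png

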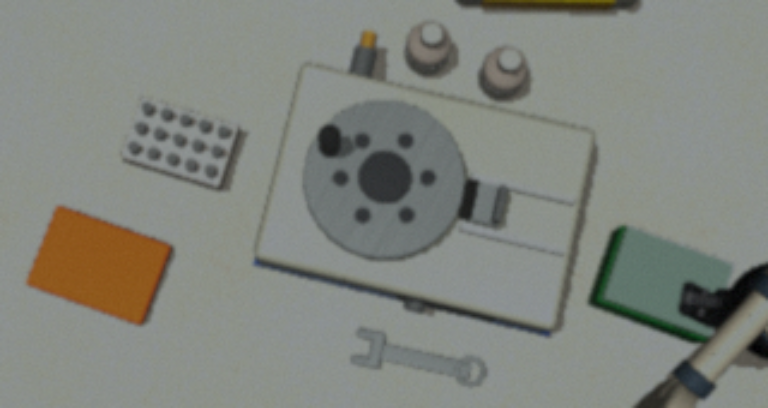

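The wheel is parked at 1.84 rad, with the handle at (330,140). The pad is against the rim at (468,200), the tab centre has moved from -129 to -116 mm, and the bystanders haven't moved. Handing in.

```bash
python3 -c "
from h import *
print(env.close_job())"
```

```text
the job is handed in; nothing more can be done
None
```

I turned the flywheel over its compression peak and parked it at about 1.84 rad, roughly 0.14 rad (8°) past where the handle went light. I then let go, pushed the brake to its firm stop on the rim, and handed the job in at about 16 s with the other things undisturbed.

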